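# Close the hold-down bar over a bench-charged battery

## Task

Without gripping it, push the yellow hold-down bar round across the battery until its open jaw is fully home on the free post, and keep pushing it against the post for about a second with about 12 N (at least 8, never more than 20, or the post bends). Then put the red hand nut over the post so that it sits down on the bar. Leave the can, tin and wrench where they are, and let go of everything.

Things in the scene. Friction and masses are not known exactly. Their poses are not given: they have to be found in the camera images.
- tray: Fixed black car battery 175 x 240 x 175 mm on a 215 x 350 x 8 mm steel tray; its flat top is 183 mm above the bench. Origin: centre of the tray's underside. y runs along the long side, x across, away from the robot at yaw 0. The capped pivot post (10 mm) stands at x 0, y +145, the free post's foot at x 0, y -145. Two terminals 18 mm thick rise 18 mm from the top at x +64, y +-85 mm.
- bar: Loose yellow steel bar, 0.5 kg, 331 x 34 x 16 mm, lying on the battery top, friction 1 to 6 N. Origin: centre of its eye, on the underside; x runs along it to the free end (tip at +312), z up. Eye: 14 mm hole, held loosely by the pivot post. Starts swung out towards the robot by 0.25 to 0.45 rad; closes by pushing on its -y side (robot's side). Closed, its x points along the tray's -y.
- bar_jaw (a point): Point in the bar's jaw, at bar x +290, y 0, on its top face (16 mm above its underside); within 3 mm of the free post's axis when home. The jaw is a notch 16 mm wide along the bar, centred there, open to the bar's +y side (away from the robot), its bottom 5 mm beyond the centreline: that bottom bears on the post when home.
- post: The free post: aluminium rod 10 mm thick, its tip (last 6 mm tapered to 4 mm) 227 mm above the bench, 28 mm above the bar's top face. Clamped firmly in a slotted 56 x 30 x 12 mm steel foot on the tray, so the rod stands anywhere up to 9 mm either way along the tray's x from this origin (foot's middle, tray x 0, y -145 mm, bench level); its place is not reported: feel for it with the bar.
- nut: Loose red plain (unthreaded) plastic hand nut standing on the bench beside the tray: ring 44 mm outside, 20 mm hole right through, 32 mm high, 80 g. Origin: centre of its underside, z up. It slips freely over the free post and rests on the bar's top face, 199 mm above the bench. It may stand in any of three places.
- can: Bystander: blue can 60 mm thick, 150 mm high, standing. Origin: centre of its underside.
- tin: Bystander: open green tin 85 x 65 x 35 mm. Origin: centre of its underside.
- wrench: Bystander: steel wrench about 180 mm long lying flat on the bench left of the tray, below 25 mm high. Its x axis runs along it; origin near its middle.
Not all that is in view belongs to the job. There is more than one size of the nut; the one meant has the size given above.

How it is judged (in metres and radians):
On the way, in this order (a step that is already met when the one before it is completed fails the run):
1. the bar is home, bearing on the free post, and the fingers push it with 8 to 20 N for half a second (horizontal distance between bar_jaw and post below 0.0115 m and contact force between bar and post above 0.5 N and contact force between the fingers and bar above 8 N), for 0.5 s.
2. the nut is over the post, down on the bar (horizontal distance between nut and bar_jaw below 0.008 m and z of nut in the frame of tray between 0.196 and 0.202 m and angle between nut's own z axis and vertical below 0.1 rad), for 0.2 s.
At the end, for the whole second after the job is handed in: The bar's jaw is still on the free post, its jaw point within 11.5 mm of the middle of the post's foot, seen from above. The nut is over the post and the jaw, within 8 mm of the jaw point, level within 0.1 rad, its underside 196 to 202 mm above the bench, on the bar. Both are at rest (all of step 2 and horizontal distance between bar_jaw and post below 0.0115 m and linear speed of each of bar, nut below 0.01 m/s); the robot touches nothing.
It fails at once if the fingers push or squeeze the bar with more than 20 N, or it is pressed on the free post with more than 20 N (contact force between the fingers and bar above 20 N or contact force between bar and post above 20 N).
It fails at once if the can is shifted more than 30 mm or tipped (distance of can from where it was at the start of the episode above 0.03 m or angle between can's own z axis and vertical above 0.4 rad).
It fails at once if the tin is shifted more than 30 mm or tipped (distance of tin from where it was at the start of the episode above 0.03 m or angle between tin's own z axis and vertical above 0.4 rad).
It fails at once if the wrench is shifted more than 30 mm (distance of wrench from where it was at the start of the episode above 0.03 m).
It also fails if it takes over 72 s, if anything falls off the work surface, if the arm or the gripper's body presses on something with over 40 N, if the wrist force passes 120 N, or if a joint passes its speed limit or range.

## Robot

A 6-joint arm with a two-finger parallel gripper is mounted at the origin on the work surface. World frame = base frame: x ahead of the robot, y to its left, z up, the work surface at z = 0. Lengths are in m, angles in degrees, forces in N, time in s.
With the tool pointing down it reaches from about 0.4 to 0.825 m from the base axis. Payload 7 kg.
Tool frame: the origin (TCP) lies at the very end of the fingers, on their centre line; the grasp point (between the pads) lies 19 mm behind it; x points along the fingers, z is the direction in which the jaws open and shut, and the axes are right-handed (so a half turn about x gives the same grasp; the last joint's range is limited). The gripper opens to 88 mm and grips with 3 to 60 N. Pads are 19 mm wide; open, the fingers measure 130 mm over their backs; the gripper's body (78 mm by 193 mm) begins 47 mm behind the grasp point.
Start: joints at [81.308, 20.546, 0.682, 0, -70.136, -16.507], TCP at [0.287, 0.611, 0.227] pointing down, gripper open.
Joint ranges: [-176.03, 176.03], [-82.01, 121.73], [-58.28, 71.71], [-173.87, 95.51], [-174.79, -0.11], [-173.66, 173.66]. Speed limits (degrees/s): [136.94, 136.94, 172.46, 180, 180, 180].

## Interface

Orientations are given as [roll, pitch, yaw] about the fixed x, y, z axes, in that order (R = Rz(yaw) Ry(pitch) Rx(roll)).
In Python, from plant import sensors, cams, workorder gives the robot as it stands. The module is installed in compiled form; this text tells all that it offers.
- The arm moves only by the shell command python3 -m handwheel 'ROWS' [OPENING] [FORCE]. ROWS is JSON, one flat list of numbers, 4 for each row, row after row: the shift along the tool's x, y, z in cm, then the turn about the tool's x in degrees. A call has exactly 10 rows; each row is the pose to reach, as a shift and turn from the pose commanded when the call began, along the tool's axes at that moment; what a row does not reach only later rows make up. A row lasts 1/8 s, in which the tool goes at most 62.5 mm and 10.7 degrees, less where a joint would pass 70% of its speed; a pose out of reach is approached as far as the arm can. A call with a gripper value outside its range is refused whole. OPENING is the finger opening in cm, from 0 to 8.76, set as the call begins (- or left out, the last holds). The fingers move at their own pace and stop on an object; FORCE is the grip in N (left out, the last holds). Time passes only in rows, so rows that repeat a pose let the fingers close, or fill a call up. It gives the time, the measured TCP pose, the force and the opening at its end, in the units of the state.
- sensors.get_state(): the state, without advancing time (a new reading comes with each control period).
- cams.capture(name): name is "scene" or "top" or "wrist"; returns a dict with "image" (384x512x3 uint8, red, green, blue), "fov_y" (degrees; the focal length in pixels is half the picture's height over the tangent of half this angle, whatever the lens; pixels are square), "cx", "cy" (the principal point, pixels), "xyz" and "rotation" of the camera in the world. Camera axes: x right, y down, z forward; pixel columns grow to the right and rows downward; lengths in m; the calibration is good to about 2 mm. A picture is of the moment at which its call begins. There is no depth.
- workorder.close_job(): hands the job in, once; it reports no verdict.
The state is a dict: "time_s": time; "joints": joint angles; "qd": joint speeds; "joint_torque": joint torques, N m; "tcp_pos": TCP position; "eef_rot": TCP orientation; "contact_force": force on the tool from outside, world axes, zero at the start; "moment": the same for the moment, N m; "gripper_width": finger opening in m.
Only numpy, scipy, OpenCV 4.12 (cv2) and the standard library are available. Lean on these libraries where they do the work, as an engineer would, in place of code of your own. Each camera call takes 0.05 s, during which the arm holds its last target.

## Working session

There is one attempt and no reset: what is moved stays moved. The work goes in short steps, Python scripts to look and compute and a shell command to move; the robot and the scene stay as the last step left them, time stands still between calls to the robot, and variables do not carry over. Pictures are saved under pics/ and viewed, and the job is handed in when it is done.

```bash
mkdir -p pics; ls; cat > h.py <<'E'
import numpy as np, cv2
from plant import sensors, cams, workorder
def cap(n,fn):
    c=cams.capture(n); cv2.imwrite('pics/'+fn+'.png',c['image'][:,:,::-1]); np.save('pics/'+fn+'.npy',c,allow_pickle=True); return c
def load(fn): return np.load('pics/'+fn+'.npy',allow_pickle=True).item()
def K(c):
    f=c['image'].shape[0]/2/np.tan(np.radians(c['fov_y'])/2); return f
def ray(c,u,v):
    f=K(c); d=np.array([(u-c['cx'])/f,(v-c['cy'])/f,1]); return np.array(c['xyz']),np.array(c['rotation'])@d
def onz(c,u,v,z):
    o,d=ray(c,u,v); return o+d*(z-o[2])/d[2]
def proj(c,p):
    q=np.array(c['rotation']).T@(np.array(p)-np.array(c['xyz'])); f=K(c); return f*q[0]/q[2]+c['cx'],f*q[1]/q[2]+c['cy']
def st():
    s=sensors.get_state()
    for k in s: print(k,np.round(s[k],4))
    return s
E
python3 - <<'E'
from h import *
st()
for n in ['scene','top','wrist']:
    c=cap(n,n+'0'); print(n,c['fov_y'],c['cx'],c['cy'],c['xyz'],np.round(c['rotation'],3).tolist())
E
```

```text
pics
time_s 0.0
joints [ 8.13095e+01  2.05896e+01  6.34600e-01 -2.01000e-02 -7.01356e+01
 -1.65068e+01]
qd [ 0.0567 -0.0796  0.0081 -0.0353 -0.0305  0.0668]
joint_torque [ 1.20000e-03 -5.82715e+01  2.93046e+01  6.99670e+00  7.00000e-03
 -2.00000e-04]
tcp_pos [0.2872 0.6103 0.2256]
eef_rot [   4.747    89.9074 -110.4571]
contact_force [-0.0537  0.249   0.5949]
moment [-0.0125 -0.018   0.0391]
gripper_width 0.0878
scene 56.10830578208485 258.59656928463085 193.21890739500202 [1.09942797 0.49966922 0.60949247] [-121.487, 0.738, 127.307]
top 47.32936343741165 261.2459293925001 194.94264827047388 [0.25118396 0.05468947 1.53475177] [-168.581, -0.151, -91.031]
wrist 58.214025049653905 259.3823821200282 193.21553030166578 [0.35654556 0.57625487 0.38399915] [163.105, -0.108, -115.151]
```

```bash
cat >> h.py <<'E'
from scipy.spatial.transform import Rotation as Rn
def RM(c): return Rn.from_euler('xyz',c['rotation'],degrees=True).as_matrix()
def ray(c,u,v):
    f=K(c); d=np.array([(u-c['cx'])/f,(v-c['cy'])/f,1]); return np.array(c['xyz']),RM(c)@d
def proj(c,p):
    q=RM(c).T@(np.array(p)-np.array(c['xyz'])); f=K(c); return f*q[0]/q[2]+c['cx'],f*q[1]/q[2]+c['cy']
def toolR():
    return Rn.from_euler('xyz',sensors.get_state()['eef_rot'],degrees=True).as_matrix()
E
python3 -c "
from h import *
print(load('top0').keys()); print(toolR().round(3))
for n in ['scene0','top0','wrist0']: print(n, proj(load(n),[0.2872,.6103,.2256]))"
```

```text
dict_keys(['image', 'fov_y', 'cx', 'cy', 'xyz', 'rotation'])
[[-0.     0.905 -0.426]
 [-0.001 -0.426 -0.905]
 [-1.     0.     0.001]]
scene0 (np.float64(563.9874177133452), np.float64(202.90206486027512))
top0 (np.float64(70.72907845077043), np.float64(274.3967283669101))
wrist0 (np.float64(256.1224853969054), np.float64(248.4577390427482))
```

View pics/scene0.png

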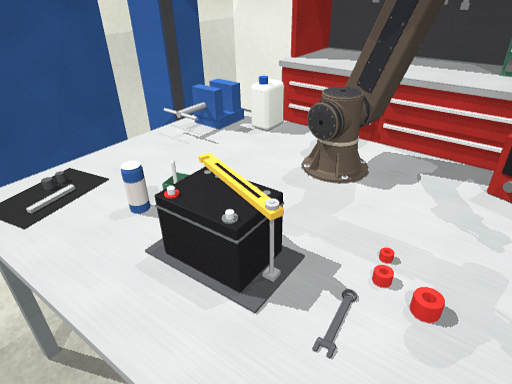

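View pics/top0.png

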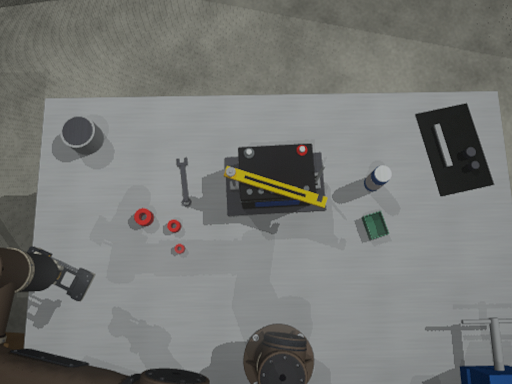

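View pics/wrist0.png

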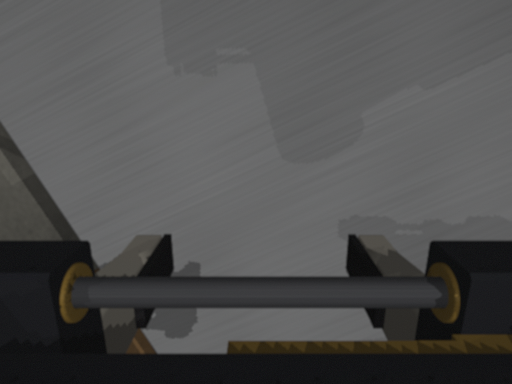

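```bash
python3 - <<'E'
from h import *
def blobs(fn,lo,hi,lo2=None,hi2=None,mina=15):
    c=load(fn); hsv=cv2.cvtColor(c['image'],cv2.COLOR_RGB2HSV)
    m=cv2.inRange(hsv,lo,hi)
    if lo2 is not None: m|=cv2.inRange(hsv,lo2,hi2)
    n,l,s,ce=cv2.connectedComponentsWithStats(m)
    return c,l,[(i,s[i],ce[i]) for i in range(1,n) if s[i][4]>mina]
red=((0,150,60),(8,255,255),(172,150,60),(180,255,255))
for fn in ['top0','scene0']:
    c,l,b=blobs(fn,*red)
    print(fn)
    for i,s,ce in b:
        x,y,w,h,a=s
        if fn=='scene0' and (y<160 ): continue
        pl=onz(c,x-.5,y+h/2,.016); pr=onz(c,x+w-.5,y+h/2,.016); 
        print(s,ce.round(1),'c@.016',onz(c,*ce,.016).round(4),'w',np.linalg.norm(pl-pr).round(4))
for nm,a in dict(yellow=((20,150,80),(33,255,255)),green=((65,80,20),(88,255,255)),blue=((105,150,30),(120,255,255))).items():
  for fn in ['top0','scene0']:
    c,l,b=blobs(fn,*a,mina=60)
    for i,s,ce in b:
        print(nm,fn,s,ce.round(1))
        if nm=='yellow':
            pts=np.argwhere(l==i)[:,::-1].astype(np.float32); r=cv2.minAreaRect(pts); bp=cv2.boxPoints(r); print(r)
            for p in bp: print(p, onz(c,*p,.199).round(4))
E
python3 -c "
import cv2
a=cv2.imread('pics/top0.png');cv2.imwrite('pics/t0z.png',cv2.resize(a[120:270,130:400],None,fx=2.9,fy=2.9,interpolation=2))
a=cv2.imread('pics/scene0.png');cv2.imwrite('pics/s0z.png',cv2.resize(a[140:340,100:360],None,fx=3,fy=3,interpolation=2))"
```

```text
top0
[297 145  11  11  59] [301.7 150.4] c@.016 [ 0.7193 -0.1038  0.016 ] w 0.0397
[134 209  19  17 202] [143.2 216.7] c@.016 [0.4874 0.4596 0.016 ] w 0.0664
[168 220  12  12  96] [173.4 225.4] c@.016 [0.4547 0.3532 0.016 ] w 0.0418
[175 244   9   9  37] [178.9 247.9] c@.016 [0.3762 0.3324 0.016 ] w 0.031
scene0
[164 189  16  10  82] [171.5 194.4] c@.016 [ 0.501  -0.3116  0.016 ] w 0.0509
[379 248  15  15 183] [386.2 254.8] c@.016 [0.3789 0.334  0.016 ] w 0.0364
[372 265  22  22 377] [382.5 275.6] c@.016 [0.4528 0.3531 0.016 ] w 0.0499
[410 287  35  36 942] [426.8 304.3] c@.016 [0.4791 0.4578 0.016 ] w 0.0722
yellow top0 [224 168 103  40 976] [277.8 187.2]
((275.3280029296875, 186.27452087402344), (105.29365539550781, 11.93855094909668), 17.447187423706055)
[223.31352 176.18427] [0.583  0.1642 0.199 ]
[226.89299 164.79495] [0.6197 0.1529 0.199 ]
[327.34247 196.36478] [ 0.5128 -0.1591  0.199 ]
[323.763   207.75409] [ 0.4771 -0.1463  0.199 ]
yellow scene0 [ 199  153   85   67 1188] [240.7 186.6]
((241.02227783203125, 184.97276306152344), (101.74018859863281, 18.082456588745117), 39.28940963745117)
[195.92575 159.75742] [ 0.5333 -0.142   0.199 ]
[207.37625 145.76236] [ 0.452  -0.1801  0.199 ]
[286.1188  210.18811] [0.589 0.174 0.199]
[274.6683  224.18317] [0.6415 0.1827 0.199 ]
green top0 [363 212  23  27 356] [374.3 224.4]
green scene0 [500  39  12  37 157] [507.   60.9]
green scene0 [163 177  10  13  70] [167.7 182.5]
blue top0 [460 366  52  18 846] [485.4 375. ]
blue scene0 [    0     0   127   187 18607] [53.6 85.5]
blue scene0 [ 128    0   48  130 3506] [152.1  59.6]
blue scene0 [ 172    0   72  129 4092] [202.   72.2]
blue scene0 [259  76   9   8  68] [263.1  79.4]
blue scene0 [121 166  23  17 249] [132.5 174.7]
blue scene0 [130 201  20  12 130] [140.1 207.8]
```

View pics/t0z.png

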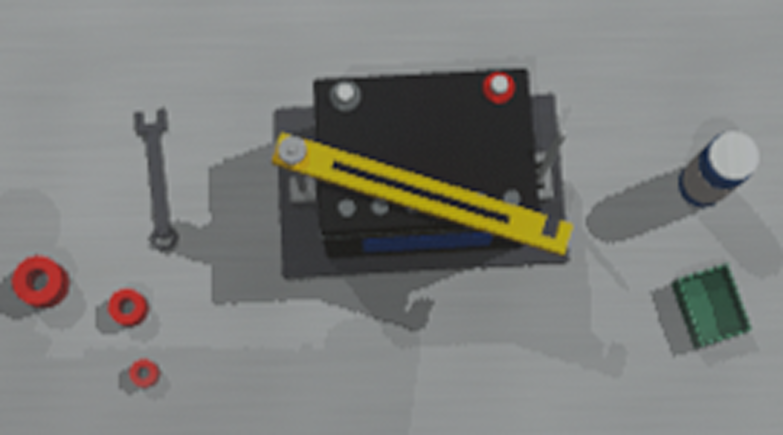

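View pics/s0z.png

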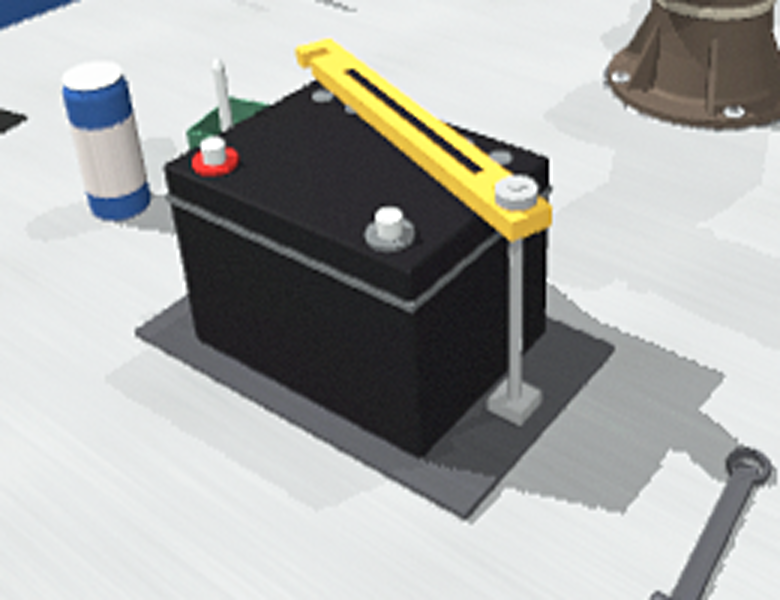

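```bash
python3 - <<'E'
from h import *
t=load('top0');s=load('scene0')
Z=lambda x,y:(130+x/2.9-.3,120+y/2.9-.3)
S=lambda x,y:(100+x/3-.3,140+y/3-.3)
print('tray');T=[onz(t,*Z(*p),.008) for p in [(275,108),(285,280),(568,263),(555,95)]]
for p in T: print(p.round(4))
for a,b in [(0,1),(1,2),(2,3),(3,0)]: print(np.linalg.norm(T[a]-T[b]).round(3),np.degrees(np.arctan2(*(T[b]-T[a])[1::-1])).round(2))
print('batt');B=[onz(t,*Z(*p),.183) for p in [(314,78),(323,234),(536,219),(526,70)]]
for p in B: print(p.round(4))
for a,b in [(0,1),(1,2),(2,3),(3,0)]: print(np.linalg.norm(B[a]-B[b]).round(3),np.degrees(np.arctan2(*(B[b]-B[a])[1::-1])).round(2))
print('batt scene');
for p in [(168,170),(412,272),(548,160)]: print(onz(s,*S(*p),.183).round(4))
print('terminals',onz(t,*Z(345,91),.201).round(4),onz(t,*Z(499,83),.201).round(4),'scene',onz(s,*S(389,210),.201).round(4),onz(s,*S(213,142),.201).round(4))
print('pivot',onz(t,*Z(292,150),.209).round(4),'scene',onz(s,*S(516,186),.209).round(4))
print('post tip scene',onz(s,*S(219,62),.227).round(4), 'top px', proj(t,onz(s,*S(219,62),.227)),proj(t,onz(s,*S(219,62),.02)))
print('jaw: tip corners',[onz(t,*Z(*p),.199).round(4) for p in [(573,222),(564,255),(548,219),(543,235)]])
E
python3 -c "
import cv2
a=cv2.imread('pics/top0.png');cv2.imwrite('pics/t0y.png',cv2.resize(a[140:220,290:345],None,fx=10,fy=7.5,interpolation=2))"
```

```text
tray
[0.702  0.1754 0.008 ]
[0.485  0.1636 0.008 ]
[ 0.4998 -0.181   0.008 ]
[ 0.7128 -0.1747  0.008 ]
0.217 -176.88
0.345 -87.53
0.213 1.68
0.35 91.78
batt
[0.6841 0.1182 0.183 ]
[0.5078 0.1098 0.183 ]
[ 0.5203 -0.1215  0.183 ]
[ 0.6894 -0.1175  0.183 ]
0.177 -177.27
0.232 -86.9
0.169 1.36
0.236 91.27
batt scene
[ 0.6961 -0.1057  0.183 ]
[0.6834 0.1231 0.183 ]
[0.5165 0.1163 0.183 ]
terminals [0.663  0.0836 0.201 ] [ 0.6692 -0.085   0.201 ] scene [0.6578 0.0821 0.201 ] [ 0.6674 -0.0846  0.201 ]
pivot [0.5954 0.1413 0.209 ] scene [0.5931 0.1411 0.209 ]
post tip scene [ 0.6071 -0.1414  0.227 ] top px (np.float64(321.51950358731875), np.float64(164.75342379492398)) (np.float64(417.58553842753474), np.float64(253.98051467453456))
jaw: tip corners [array([ 0.5131, -0.159 ,  0.199 ]), array([ 0.4774, -0.1476,  0.199 ]), array([ 0.5169, -0.1323,  0.199 ]), array([ 0.4995, -0.1262,  0.199 ])]
```

View pics/t0y.png

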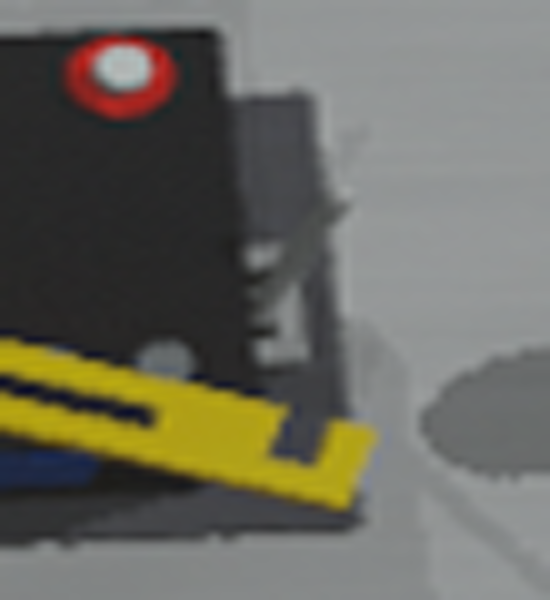

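```bash
python3 -m handwheel '[-3,0.5,0.5,-3, -7,3,3,-6, -7,7,7,-9, -7,11,11,-12, -7,15,15,-15, -7,19,19,-18, -7,23,23,-21, -7,27,27,-24, -7,30.4,31,-25.2, -7,30.4,31,-25.2]' 0 20; python3 -c "
from h import *
st();print(toolR().round(3))"
```

```text
time_s: 1.4
tcp_pos: [0.4307, 0.1979, 0.2968]
eef_rot: [134.8, 90.0, 44.6]
contact_force: [0.0, 0.5, -0.7]
gripper_width: 0.0009
time_s 1.4
joints [ 4.85475e+01 -1.23050e+00 -1.69242e+01  1.20000e-03 -7.42896e+01
  4.12516e+01]
qd [ 2.8725  1.2134  1.1045 -0.1967  0.6911 -3.0707]
joint_torque [ -1.2552 -29.0788  29.6447   7.1906  -0.0867   0.7573]
tcp_pos [0.4307 0.1979 0.2968]
eef_rot [134.8131  89.9833  44.6125]
contact_force [ 0.04    0.4707 -0.6652]
moment [-0.0104 -0.0235 -0.0589]
gripper_width 0.0009
[[ 0.     1.    -0.004]
 [ 0.    -0.004 -1.   ]
 [-1.     0.    -0.   ]]
```

```bash
python3 -m handwheel '[0,0.3,4,0, 0,0.8,8,0, 0,1.4,13,0, 0,1.9,18,0, 0,2.2,23,0, 0,2.4,27,0, 0,2.4,30,0, 0,2.4,31.1,0, 2,2.4,31.1,0, 4,2.4,31.1,0]'; python3 -c "
from h import *
c=cap('wrist','w1');cap('scene','s1');st();print(c['xyz'],c['rotation'])"
```

```text
time_s: 2.65
tcp_pos: [0.4548, -0.1095, 0.256]
eef_rot: [128.4, 90.0, 38.4]
contact_force: [0.2, 1.2, 0.1]
gripper_width: 0.0005
time_s 2.75
joints [ 1.06756e+01 -5.22200e-01 -2.17159e+01 -5.56000e-02 -6.90141e+01
  7.93645e+01]
qd [ 0.0131 -0.8903  2.8833  1.0495 -2.3544  0.2194]
joint_torque [-1.36900e-01 -2.85907e+01  2.89472e+01  6.86810e+00  6.47600e-01
 -2.20000e-03]
tcp_pos [ 0.4534 -0.1094  0.2546]
eef_rot [-93.359   89.7858 176.661 ]
contact_force [ 0.5743 -0.7009 -1.0231]
moment [-0.0871  0.0069  0.0101]
gripper_width 0.0004
[ 0.53144043 -0.11038946  0.41435604] [ 1.63119008e+02  2.23799709e-02 -8.99422876e+01]
```

View pics/w1.png

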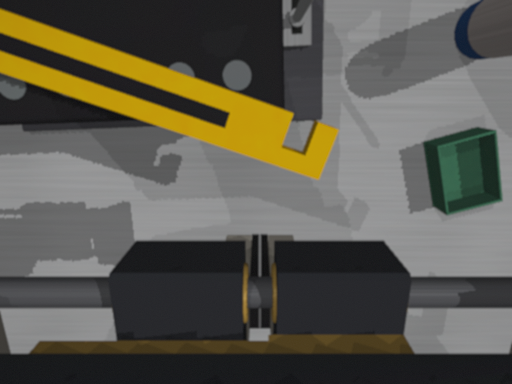

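View pics/s1.png

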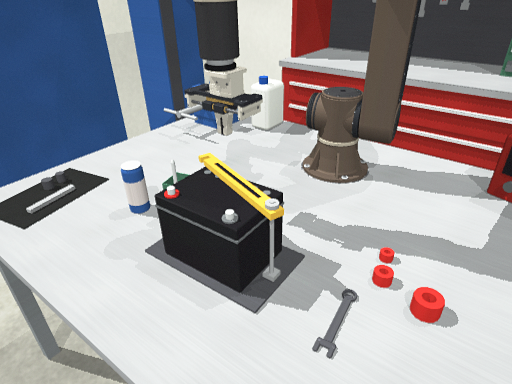

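```bash
python3 -m handwheel '[1,0,0,0, 2,0,0,0, 3.5,0,0,0, 5,0,0,0, 6,0,0,0, 6.6,0,0,0, 6.6,0,0,0, 6.6,0,0,0, 6.6,0.5,0,0, 6.6,1,0,0]'; python3 -c "
from h import *
s=st();c=cap('wrist','w2');
B=load('top0');print(proj(c,[.5831,.1642,.199]))"
```

```text
time_s: 4.0
tcp_pos: [0.4651, -0.1101, 0.1909]
eef_rot: [94.9, 90.0, 4.9]
contact_force: [-0.3, 0.4, 0.0]
gripper_width: 0.0003
time_s 4.0
joints [ 1.03381e+01  3.35510e+00 -2.64482e+01  5.20000e-03 -6.01494e+01
  7.96681e+01]
qd [-0.9599  4.1627  4.2094 -0.0592 -0.3229  0.9267]
joint_torque [ 9.84000e-02 -3.25607e+01  2.68007e+01  6.35240e+00  8.48000e-02
 -2.84000e-02]
tcp_pos [ 0.4651 -0.1101  0.1909]
eef_rot [94.8989 89.9525  4.9077]
contact_force [-0.332   0.3976  0.0309]
moment [-0.0289 -0.0295  0.0138]
gripper_width 0.0003
(np.float64(-461.1573717777827), np.float64(-25.363943872166146))
```

View pics/w2.png

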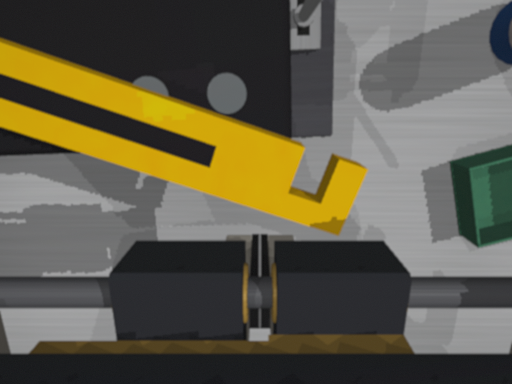

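```bash
python3 -m handwheel '[0.1,0.3,0,0, 0.1,0.6,0,0, 0.1,0.9,0,0, 0.1,1.1,0,0, 0.1,1.3,0,0, 0.1,1.5,0,0, 0.1,1.7,0,0, 0.1,1.9,0,0, 0.1,2.1,0,0, 0.1,2.3,0,0]'
```

```text
time_s: 5.3
tcp_pos: [0.4876, -0.1102, 0.1895]
eef_rot: [-86.5, 90.0, -176.5]
contact_force: [-1.8, -0.7, -0.2]
gripper_width: 0.0004
```

```bash
python3 -m handwheel '[0,0.3,0,0, 0,0.6,0,0, 0,0.9,0,0, 0,1.2,0,0, 0,1.5,0,0, 0,1.8,0,0, 0,2.1,0,0, 0,2.4,0,0, 0,2.7,0,0, 0,3,0,0]'
python3 -m handwheel '[0,0.3,0,0, 0,0.6,0,0, 0,0.9,0,0, 0,1.2,0,0, 0,1.5,0,0, 0,1.8,0,0, 0,2.1,0,0, 0,2.4,0,0, 0,2.7,0,0, 0,3,0,0]';python3 -c "
from h import *
cap('wrist','w3')"
```

```text
time_s: 6.55
tcp_pos: [0.5177, -0.1102, 0.1896]
eef_rot: [58.2, 90.0, -31.8]
contact_force: [-2.1, -0.9, -0.4]
gripper_width: 0.0006
time_s: 7.8
tcp_pos: [0.5477, -0.1102, 0.1896]
eef_rot: [-3.2, 90.0, -93.2]
contact_force: [-1.0, -1.1, 0.2]
gripper_width: 0.0003
```

View pics/w3.png

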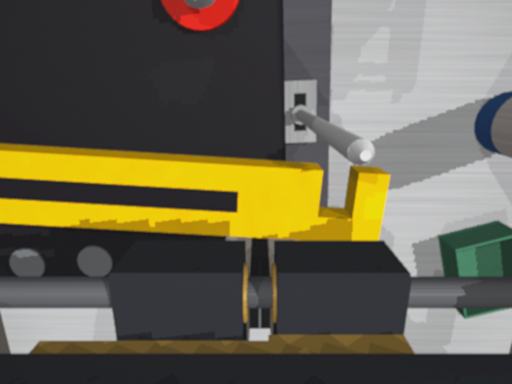

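```bash
python3 - <<'E'
from h import *
c=load('w3.npy'[:-4])
p=onz(c,363,151,.225);print('tip',p.round(4),'base of rod',onz(c,298,115,.02).round(4))
q=p.copy();q[2]=.199;print('post at .199 px',np.round(proj(c,q),1))
for u,v in [(322,165),(352,168),(320,206),(350,210),(388,172),(380,240)]: print(u,v,onz(c,u,v,.199).round(4))
E
```

```text
tip [ 0.6029 -0.1483  0.225 ] base of rod [ 0.6008 -0.147   0.02  ]
post at .199 px [345.7 140.5]
322 165 [ 0.5922 -0.1387  0.199 ]
352 168 [ 0.5908 -0.152   0.199 ]
320 206 [ 0.5731 -0.1388  0.199 ]
350 210 [ 0.5712 -0.1526  0.199 ]
388 172 [ 0.589  -0.1681  0.199 ]
380 240 [ 0.5562 -0.1679  0.199 ]
```

```bash
python3 -m handwheel '[0,0.2,0,0, 0,0.4,0,0, 0,0.6,0,0, 0,0.8,0,0, 0,1.0,0,0, 0,1.15,0,0, 0,1.3,0,0, 0,1.4,0,0, 0,1.5,0,0, 0,1.6,0,0]'; python3 -c "
from h import *
cap('wrist','w4')"
```

```text
time_s: 9.1
tcp_pos: [0.5635, -0.1102, 0.1896]
eef_rot: [125.7, 90.0, 35.7]
contact_force: [-1.2, -0.9, -0.0]
gripper_width: 0.0006
```

View pics/w4.png

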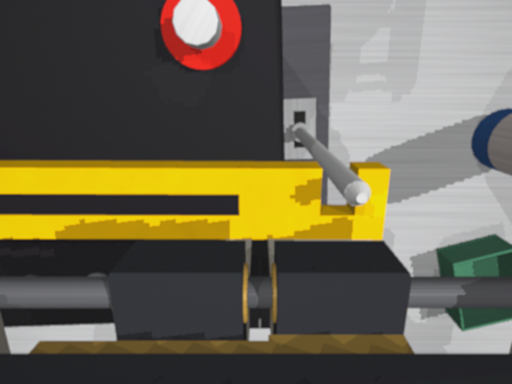

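```bash
python3 -m handwheel '[0,0.05,0,0, 0,0.1,0,0, 0,0.15,0,0, 0,0.2,0,0, 0,0.25,0,0, 0,0.28,0,0, 0,0.31,0,0, 0,0.34,0,0, 0,0.37,0,0, 0,0.4,0,0]'
```

```text
time_s: 10.4
tcp_pos: [0.5675, -0.1102, 0.1896]
eef_rot: [121.4, 90.0, 31.4]
contact_force: [-2.3, -2.2, 0.3]
gripper_width: 0.0007
```

```bash
python3 -m handwheel '[0,0.02,0,0, 0,0.04,0,0, 0,0.06,0,0, 0,0.08,0,0, 0,0.1,0,0, 0,0.12,0,0, 0,0.14,0,0, 0,0.16,0,0, 0,0.18,0,0, 0,0.2,0,0]'; python3 -c "
from h import *
for i in range(3):
  c=cap('wrist','w5');print(sensors.get_state()['contact_force'])"
```

```text
time_s: 11.65
tcp_pos: [0.5695, -0.1102, 0.1895]
eef_rot: [-60.9, 90.0, -150.9]
contact_force: [-3.1, -1.9, 0.2]
gripper_width: 0.0005
[-2.25666733 -1.00855916 -0.45853448]
[-1.75951673 -1.95396476  1.06582014]
[-1.4695971 -2.0467274  0.0095153]
```

View pics/w5.png

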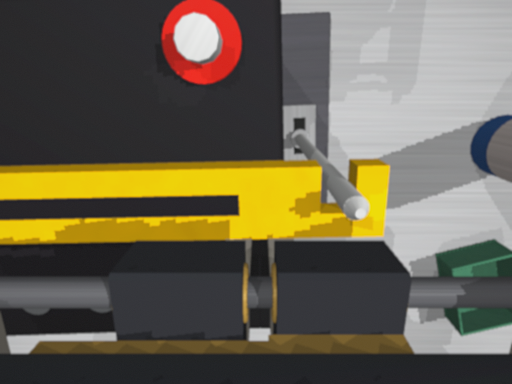

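```bash
python3 -m handwheel '[0,0.02,0,0, 0,0.04,0,0, 0,0.06,0,0, 0,0.08,0,0, 0,0.1,0,0, 0,0.12,0,0, 0,0.14,0,0, 0,0.16,0,0, 0,0.18,0,0, 0,0.2,0,0]'
```

```text
time_s: 13.05
tcp_pos: [0.5715, -0.1102, 0.1895]
eef_rot: [-173.1, 90.0, 96.9]
contact_force: [-1.9, -1.7, -0.0]
gripper_width: 0.0005
```

```bash
python3 -m handwheel '[0,0.02,0,0, 0,0.04,0,0, 0,0.06,0,0, 0,0.08,0,0, 0,0.1,0,0, 0,0.12,0,0, 0,0.14,0,0, 0,0.16,0,0, 0,0.18,0,0, 0,0.2,0,0]'; python3 -c "
from h import *
c=cap('wrist','w6');print(sensors.get_state()['contact_force'])"
```

```text
time_s: 14.3
tcp_pos: [0.5735, -0.1102, 0.1896]
eef_rot: [-0.6, 90.0, -90.6]
contact_force: [-1.6, -1.5, -0.1]
gripper_width: -0.0
[-1.68915954 -2.05592415  0.28955297]
```

View pics/w6.png

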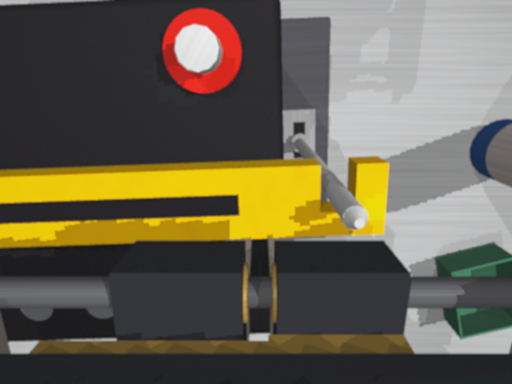

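```bash
python3 - <<'E'
from h import *
c=load('w6')
p=onz(c,356,217,.226);print('tip',p.round(4))
q=p.copy();q[2]=.199;print('post at .199 px',np.round(proj(c,q),1))
for u,v in [(321,207),(349,206),(385,234),(388,158),(320,163)]: print(u,v,onz(c,u,v,.199).round(4))
E
```

```text
tip [ 0.6038 -0.1475  0.226 ]
post at .199 px [340.  195.7]
321 207 [ 0.5984 -0.1392  0.199 ]
349 206 [ 0.5989 -0.152   0.199 ]
385 234 [ 0.5851 -0.1699  0.199 ]
388 158 [ 0.6211 -0.1674  0.199 ]
320 163 [ 0.6189 -0.1377  0.199 ]
```

```bash
python3 -m handwheel '[0,0.01,0,0, 0,0.02,0,0, 0,0.03,0,0, 0,0.04,0,0, 0,0.05,0,0, 0,0.06,0,0, 0,0.07,0,0, 0,0.08,0,0, 0,0.09,0,0, 0,0.1,0,0]'
```

```text
time_s: 15.6
tcp_pos: [0.574, -0.1103, 0.1895]
eef_rot: [-87.9, 89.9, -177.9]
contact_force: [-5.5, -1.0, 2.1]
gripper_width: 0.0005
```

```bash
python3 -m handwheel '[0,0.005,0,0, 0,0.01,0,0, 0,0.015,0,0, 0,0.02,0,0, 0,0.025,0,0, 0,0.03,0,0, 0,0.03,0,0, 0,0.03,0,0, 0,0.03,0,0, 0,0.03,0,0]'; python3 -c "
from h import *
for i in range(2): print(sensors.get_state()['contact_force'],sensors.get_state()['tcp_pos']); cams.capture('wrist')"
```

```text
time_s: 16.85
tcp_pos: [0.574, -0.1102, 0.1895]
eef_rot: [-89.1, 89.9, -179.1]
contact_force: [-6.4, -1.9, 2.6]
gripper_width: 0.0007
[-6.42409784 -1.9112325   2.55177307] [ 0.57399399 -0.11023352  0.18947774]
[-5.69504232 -0.92102616  2.43395829] [ 0.574017   -0.11020363  0.18951152]
```

```bash
python3 -m handwheel '[0,0.01,0,0, 0,0.02,0,0, 0,0.03,0,0, 0,0.04,0,0, 0,0.05,0,0, 0,0.05,0,0, 0,0.05,0,0, 0,0.05,0,0, 0,0.05,0,0, 0,0.05,0,0]'; python3 -c "
from h import *
for i in range(2): print(sensors.get_state()['contact_force'],sensors.get_state()['tcp_pos']); cams.capture('wrist')"
```

```text
time_s: 18.2
tcp_pos: [0.5741, -0.1103, 0.1895]
eef_rot: [-88.6, 89.9, -178.6]
contact_force: [-8.0, -0.5, 3.4]
gripper_width: 0.0005
[-7.96708772 -0.53404891  3.42666237] [ 0.57408421 -0.11025595  0.18948218]
[-7.62827647 -0.4623391   4.04085848] [ 0.57409819 -0.11025283  0.18951477]
```

```bash
python3 -m handwheel '[0,0.02,0,0, 0,0.05,0,0, 0,0.08,0,0, 0,0.11,0,0, 0,0.12,0,0, 0,0.12,0,0, 0,0.12,0,0, 0,0.12,0,0, 0,0.12,0,0, 0,0.12,0,0]'; python3 -c "
from h import *
for i in range(3): print(sensors.get_state()['contact_force'],sensors.get_state()['tcp_pos']); cap('wrist','w7')"
```

```text
time_s: 19.55
tcp_pos: [0.5742, -0.1103, 0.1895]
eef_rot: [-89.1, 89.8, -179.1]
contact_force: [-12.2, 0.0, 6.5]
gripper_width: 0.0002
[-12.17440805   0.03792913   6.45044119] [ 0.57416862 -0.11030743  0.18945439]
[-11.12279934   0.04761309   6.52155175] [ 0.57418717 -0.11031309  0.18945466]
[-11.12652712  -0.57880531   7.04288985] [ 0.5741873  -0.11029185  0.18945334]
```

```bash
python3 -m handwheel '[0,0,0,0, 0,0,0,0, 0,0,0,0, 0,0,0,0, 0,0,0,0, 0,0,0,0, 0,0,0,0, 0,0,0,0, 0,0,0,0, 0,0,0,0]'; python3 -c "
from h import *
for i in range(2): print(sensors.get_state()['contact_force'],sensors.get_state()['tcp_pos']); cap('wrist','w7')
c=load('w7');print(c['xyz'],c['rotation'])"
```

```text
time_s: 20.95
tcp_pos: [0.5742, -0.1103, 0.1895]
eef_rot: [-89.3, 89.8, -179.3]
contact_force: [-11.6, -0.7, 6.3]
gripper_width: 0.0007
[-11.59158276  -0.72979912   6.27879025] [ 0.57421262 -0.11031037  0.18947529]
[-11.62392843  -0.28684133   6.22717603] [ 0.5741907  -0.11029033  0.18945849]
[ 0.65157086 -0.11116917  0.34740478] [ 1.62856670e+02 -1.19520279e-03 -8.99514549e+01]
```

View pics/w7.png

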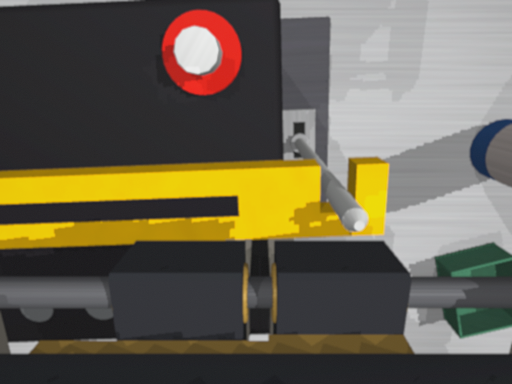

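```bash
python3 -m handwheel '[0,-0.15,0,0, 0,-0.3,0,0, 0,-0.8,0,0, 0,-1.8,0,0, 0,-3.5,0,0, -2,-4.5,1.5,0, -6,-4.8,3,0, -10,-4.8,3.7,0, -10,-4.8,3.7,0, -10,-4.8,3.7,0]'; python3 -c "
from h import *
cap('wrist','w8');cap('scene','s8')"
```

```text
time_s: 22.3
tcp_pos: [0.5277, -0.147, 0.2894]
eef_rot: [146.8, 90.0, 56.8]
contact_force: [0.1, 0.0, 0.0]
gripper_width: 0.0003
```

View pics/w8.png

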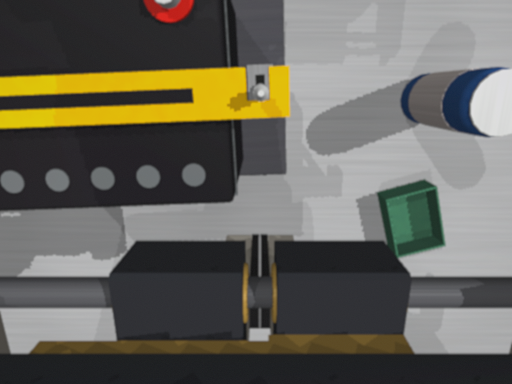

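View pics/s8.png

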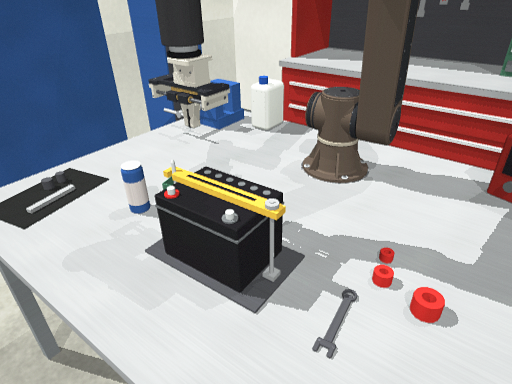

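```bash
python3 - <<'E'
from h import *
c=load('w8'); s=load('s8')
print('tip',onz(c,259,92,.227).round(4),onz(c,259,92,.223).round(4))
print('tcp proj',proj(c,[.5277,-.147,.2894]))
for u,v in [(288,66),(290,117),(245,131)]: print(onz(c,u,v,.199).round(4))
# red nut precise
for n,z in (('scene0',.032),('scene0',0),('top0',.032)):
    k=load(n); hsv=cv2.cvtColor(k['image'],cv2.COLOR_RGB2HSV)
im=cv2.imread('pics/s8.png');cv2.imwrite('pics/s8z.png',cv2.resize(im[235:325,350:460],None,fx=7,fy=6.6,interpolation=2))
E
```

```text
tip [ 0.6022 -0.1476  0.227 ] [ 0.6022 -0.1476  0.223 ]
tcp proj (np.float64(257.5601370877346), np.float64(247.4440248496062))
[ 0.6189 -0.1672  0.199 ]
[ 0.5851 -0.1694  0.199 ]
[ 0.5752 -0.1376  0.199 ]
```

View pics/s8z.png

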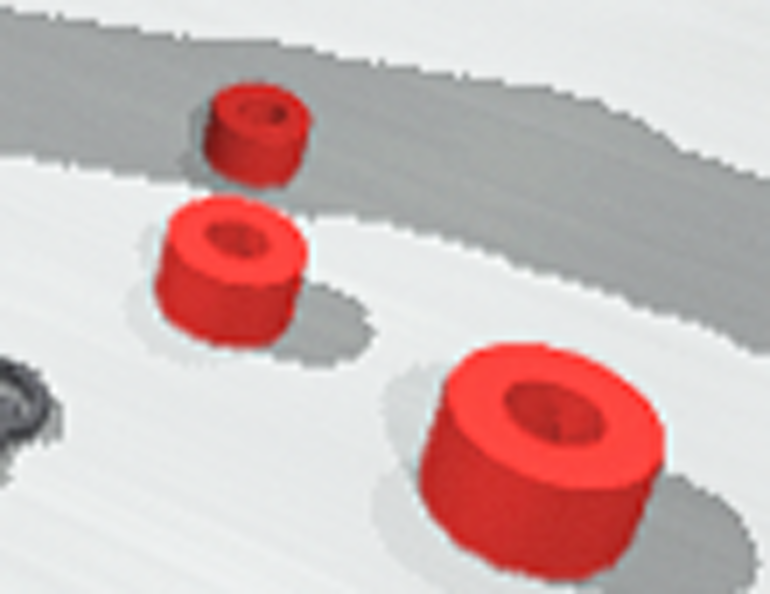

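```bash
python3 -m handwheel '[0,-2.5,-3,0, 0,-6,-7,0, 0,-8,-12.5,0, 0,-9,-18.5,0, 0,-10,-24.5,0, 0,-11,-30,0, 0,-12,-35.5,0, 3,-12.8,-41,0, 7,-12.8,-46,0, 10,-12.8,-50,0]' 6; python3 -m handwheel '[2,0,0,0, 4,0,0,0, 6,0,0,0, 7,0,0,0, 7,0,0,0, 7,0,0,0, 7,0,0,0, 7,0,0,0, 7,0,0,0, 7,0,0,0]'; python3 -c "
from h import *
cap('wrist','w9');st()"
```

```text
time_s: 23.65
tcp_pos: [0.3993, 0.3541, 0.1872]
eef_rot: [-33.6, 89.9, -123.6]
contact_force: [1.7, 0.7, 0.4]
gripper_width: 0.06
time_s: 24.9
tcp_pos: [0.4005, 0.3528, 0.1197]
eef_rot: [152.2, 90.0, 62.2]
contact_force: [0.4, -0.2, -0.5]
gripper_width: 0.0601
time_s 24.95
joints [ 6.24379e+01  1.29086e+01 -2.54243e+01 -8.00000e-04 -5.16621e+01
  2.75594e+01]
qd [-0.0525  0.1134 -0.0223  0.0322  0.0044 -0.0725]
joint_torque [-2.10000e-03 -4.29794e+01  2.45353e+01  5.81660e+00  6.86000e-02
 -0.00000e+00]
tcp_pos [0.4005 0.3528 0.1196]
eef_rot [160.0438  89.995   70.0405]
contact_force [ 0.1704  0.8139 -0.1708]
moment [-0.0781 -0.0037 -0.0178]
gripper_width 0.0597
```

View pics/w9.png

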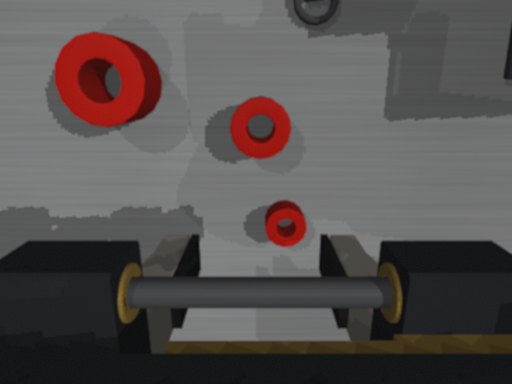

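```bash
python3 - <<'E'
from h import *
c=load('w9'); hsv=cv2.cvtColor(c['image'],cv2.COLOR_RGB2HSV)
m=cv2.inRange(hsv,(0,150,60),(8,255,255))|cv2.inRange(hsv,(172,150,60),(180,255,255))
cs,_=cv2.findContours(m,cv2.RETR_CCOMP,cv2.CHAIN_APPROX_NONE)
for k in cs:
    if len(k)>15:
        (u,v),ax,a=cv2.fitEllipse(k); print(round(u,1),round(v,1),np.round(ax,1),onz(c,u,v,.032).round(4),'diam mm',(np.array(ax)/K(c)*np.linalg.norm(onz(c,u,v,.032)-c['xyz'])*1000).round(1))
print(proj(c,[.4005,.3528,.1196]))
E
```

```text
284.9 223.6 [39.5 44.7] [0.3781 0.3324 0.032 ] diam mm [30.5 34.4]
284.6 222.9 [ 9.1 15. ] [0.3787 0.3326 0.032 ] diam mm [ 7.  11.6]
260.0 127.5 [59.1 60. ] [0.4509 0.3515 0.032 ] diam mm [42.4 43. ]
260.2 125.9 [25.  27.1] [0.452  0.3514 0.032 ] diam mm [17.9 19.4]
106.3 79.5 [ 89.5 108. ] [0.4829 0.4557 0.032 ] diam mm [69.3 83.6]
108.5 77.0 [20.9 42.6] [0.4845 0.454  0.032 ] diam mm [16.2 32.9]
(np.float64(257.55162698353786), np.float64(247.4773096781407))
```

```bash
python3 -m handwheel '[0,2.5,0,0, 1.5,5.1,0,0, 4,5.1,0,0, 6.5,5.1,0,0, 8.5,5.1,0,0, 10,5.1,0,0, 11.2,5.1,0,0, 11.2,5.1,0,0, 11.2,5.1,0,0, 11.2,5.1,0,0]'; python3 -c "
from h import *
cap('wrist','w10')"
```

```text
time_s: 26.2
tcp_pos: [0.4518, 0.3533, 0.0083]
eef_rot: [143.8, 89.9, 53.9]
contact_force: [-0.4, 0.1, 0.1]
gripper_width: 0.0598
```

View pics/w10.png

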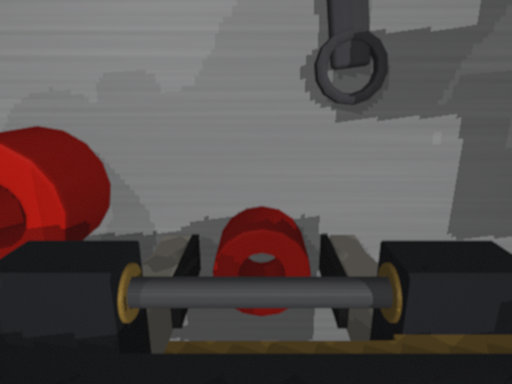

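```bash
python3 -c "
from h import *
c=load('w10')
for x in (-.022,-.01,0,.01,.022): print(x,proj(c,[.4518+x,.3525,.032]))"
python3 -m handwheel '[0,0,0,0, 0,0,0,0, 0,0,0,0, 0,0,0,0, 0,0,0,0, 0,0,0,0, 0,0,0,0, 0,0,0,0, -1,0,0,0, -2,0,0,0]' 3.5 15; python3 -c "
from h import *
cap('wrist','w11')"
```

```text
-0.022 (np.float64(258.8585797207178), np.float64(314.29864083043185))
-0.01 (np.float64(258.87579305144936), np.float64(291.31242435163887))
0 (np.float64(258.89074355343155), np.float64(271.34792820694344))
0.01 (np.float64(258.90627954137665), np.float64(250.60158993659954))
0.022 (np.float64(258.9257451587714), np.float64(224.60773074071824))
time_s: 27.5
tcp_pos: [0.4514, 0.3528, 0.028]
eef_rot: [-41.2, 90.0, -131.2]
contact_force: [0.4, -0.1, -1.1]
gripper_width: 0.043
```

View pics/w11.png

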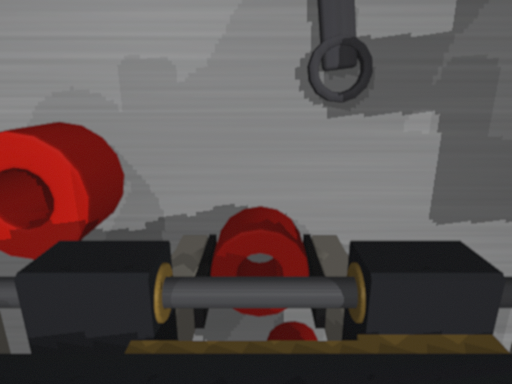

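```bash
python3 -m handwheel '[-4,0,0,0, -9,0,0,0, -15,0,0,0, -21,0,0,0, -25.5,0,1,0, -27,0,5,0, -27,1,10,0, -27,2.5,15.5,0, -27,4,21,0, -27,5.5,26,0]'; python3 -m handwheel '[0,2,5,0, 0,4,10,0, 0,6,15,0, 0,8,19,0, 0,9,22,0, 0,9.5,23.4,0, 0,9.5,23.8,0, 0,9.5,23.8,0, 0,9.5,23.8,0, 0,9.5,23.8,0]';python3 -c "
from h import *
cap('wrist','w12');cap('scene','s12');cap('top','t12');st()"
```

```text
time_s: 28.8
tcp_pos: [0.5064, 0.091, 0.2982]
eef_rot: [127.4, 89.9, 37.4]
contact_force: [0.9, -0.1, -0.8]
gripper_width: 0.0424
time_s: 30.05
tcp_pos: [0.6014, -0.1444, 0.2979]
eef_rot: [101.6, 90.0, 11.6]
contact_force: [0.1, -0.1, -0.9]
gripper_width: 0.0426
time_s 30.2
joints [ 4.52810e+00  1.32034e+01 -3.58000e-01 -2.90000e-03 -7.64237e+01
  8.55093e+01]
qd [-0.1712  0.219   0.0439  0.0395  0.0135  0.0943]
joint_torque [ 5.47000e-02 -4.97316e+01  3.07359e+01  7.26890e+00  8.15000e-02
 -2.40000e-03]
tcp_pos [ 0.6015 -0.1447  0.2977]
eef_rot [105.2227  89.9848  15.2594]
contact_force [-0.2448  0.048  -1.2683]
moment [-0.0543  0.0313  0.0178]
gripper_width 0.0427
```

View pics/w12.png

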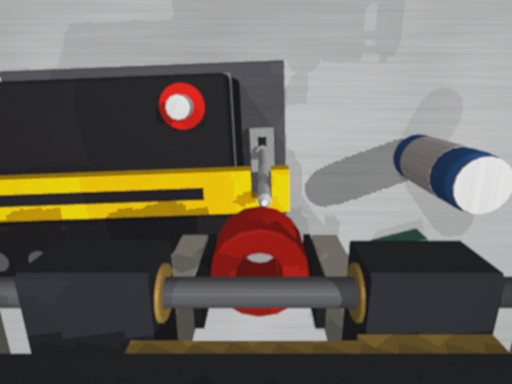

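View pics/s12.png

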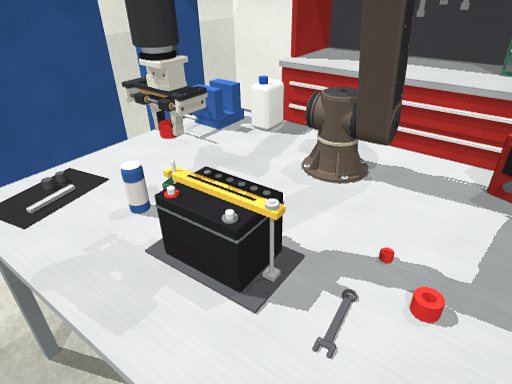

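```bash
python3 - <<'E'
from h import *
c=load('w12');s=load('s12')
print('wrist tip',onz(c,264,201,.226).round(4))
hsv=cv2.cvtColor(s['image'],cv2.COLOR_RGB2HSV)
m=cv2.inRange(hsv,(0,150,60),(8,255,255))|cv2.inRange(hsv,(172,150,60),(180,255,255))
n,l,st_,ce=cv2.connectedComponentsWithStats(m)
for i in range(1,n):
    if 110<ce[i][1]<145 and 140<ce[i][0]<190: print(st_[i],ce[i], onz(s,*ce[i],.2977-.007+.016).round(4))
for x,y in [(.6015,-.1447),(.602,-.1465)]: print('proj nutcentre',proj(s,[x,y,.307]),'tip',proj(s,[x,y,.227]))
im=cv2.imread('pics/s12.png');cv2.imwrite('pics/s12z.png',cv2.resize(im[110:190,130:210],None,fx=7,fy=7,interpolation=2))
im=cv2.imread('pics/w12.png');cv2.imwrite('pics/w12z.png',cv2.resize(im[130:330,180:340],None,fx=3.5,fy=3,interpolation=2))
E
```

```text
wrist tip [ 0.6025 -0.1486  0.226 ]
[159 120  17  18 218] [165.62385321 128.71559633] [ 0.6089 -0.1472  0.3067]
proj nutcentre (np.float64(168.8335586964199), np.float64(127.86136161973955)) tip (np.float64(173.56024567263142), np.float64(159.1784487913464))
proj nutcentre (np.float64(168.14644832011652), np.float64(127.76002052088175)) tip (np.float64(172.90277117683232), np.float64(159.06032385953557))
```

View pics/s12z.png

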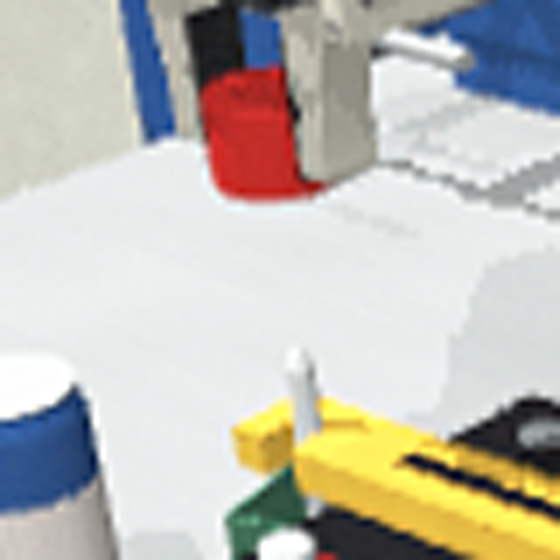

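View pics/w12z.png

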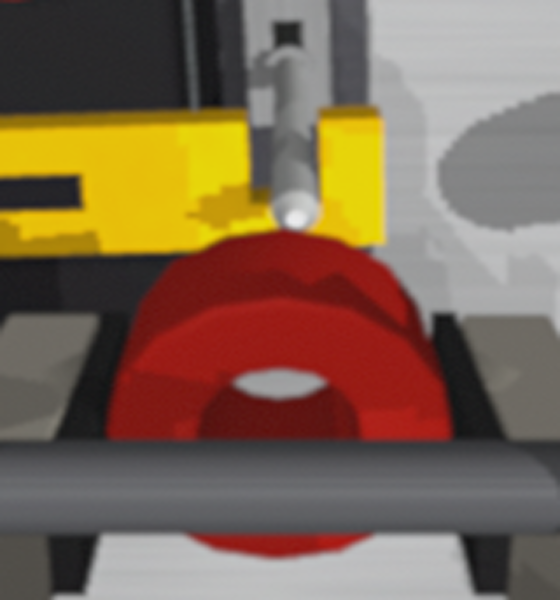

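```bash
python3 - <<'E'
from h import *
s=load('s12'); th=np.linspace(0,6.283,200)
P=np.array([proj(s,[.6015+.022*np.cos(a),-.1447+.022*np.sin(a),z]) for a in th for z in (.2907,.3227)])
print('pred nut bbox',P.min(0),P.max(0))
P=np.array([proj(s,[.6015+.022*np.cos(a),-.1447+.022*np.sin(a),.2907]) for a in th]);print('bottom lowest',P[P[:,1].argmax()])
print('obs left 158.6, lowest (167.5,138.3); tip centre obs', 130+297/7-.4,110+352/7)
for x,y in [(.6015,-.1447),(.6025,-.147),(.6025,-.142),(.607,-.147)]: print(x,y,'tip',proj(s,[x,y,.227]),proj(s,[x,y,.199]))
E
```

```text
pred nut bbox [157.95575956 118.01935323] [179.4351458  138.20233038]
bottom lowest [167.61450061 138.20233038]
obs left 158.6, lowest (167.5,138.3); tip centre obs 172.02857142857144 160.28571428571428
0.6015 -0.1447 tip (np.float64(173.56024567263142), np.float64(159.1784487913464)) (np.float64(175.10933554941894), np.float64(169.4420822733527))
0.6025 -0.147 tip (np.float64(172.6059681741254), np.float64(159.080940882046)) (np.float64(174.16986888467346), np.float64(169.34008648483876))
0.6025 -0.142 tip (np.float64(173.99490758487622), np.float64(159.6159521972595)) (np.float64(175.54046122661703), np.float64(169.89653643563062))
0.607 -0.147 tip (np.float64(171.17583997275966), np.float64(159.74890224658412)) (np.float64(172.76876352736824), np.float64(170.03220634674247))
```

```bash
python3 -m handwheel '[0,0.15,0.22,0, 2,0.15,0.22,0, 4,0.15,0.22,0, 5.3,0.15,0.22,0, 5.8,0.15,0.22,0, 6.2,0.15,0.22,0, 6.5,0.15,0.22,0, 6.8,0.15,0.22,0, 7.1,0.15,0.22,0, 7.4,0.15,0.22,0]';python3 -c "
from h import *
cap('wrist','w13');cap('scene','s13')
im=cv2.imread('pics/s13.png');cv2.imwrite('pics/s13z.png',cv2.resize(im[120:210,130:220],None,fx=6.5,fy=6.5,interpolation=2))"
```

```text
time_s: 31.45
tcp_pos: [0.603, -0.1474, 0.2235]
eef_rot: [98.6, 90.0, 8.6]
contact_force: [-0.6, -0.7, -1.8]
gripper_width: 0.0424
```

View pics/w13.png

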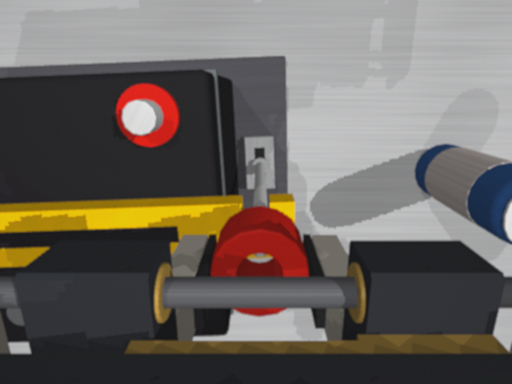

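View pics/s13z.png

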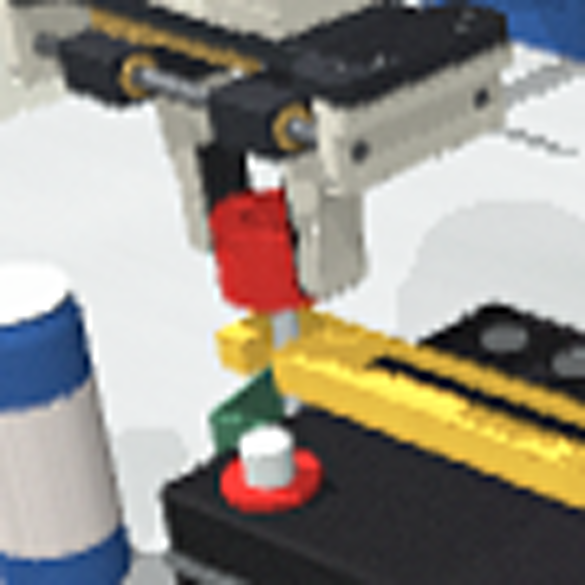

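```bash
python3 -m handwheel '[0.3,0,0,0, 0.6,0,0,0, 0.9,0,0,0, 1.1,0,0,0, 1.3,0,0,0, 1.4,0,0,0, 1.5,0,0,0, 1.55,0,0,0, 1.55,0,0,0, 1.55,0,0,0]'
```

```text
time_s: 32.8
tcp_pos: [0.603, -0.1474, 0.2081]
eef_rot: [72.5, 90.0, -17.5]
contact_force: [0.7, -1.5, -0.7]
gripper_width: 0.043
```

```bash
python3 -m handwheel '[0.05,0,0,0, 0.1,0,0,0, 0.1,0,0,0, 0.1,0,0,0, 0.1,0,0,0, 0.1,0,0,0, 0.1,0,0,0, 0.1,0,0,0, 0.1,0,0,0, 0.1,0,0,0]'
python3 -m handwheel '[0,0,0,0, 0,0,0,0, 0,0,0,0, 0,0,0,0, 0,0,0,0, 0,0,0,0, 0,0,0,0, 0,0,0,0, 0,0,0,0, 0,0,0,0]' 6.4;python3 -c "
from h import *
cap('wrist','w14');cap('scene','s14')
im=cv2.imread('pics/s14.png');cv2.imwrite('pics/s14z.png',cv2.resize(im[120:210,130:220],None,fx=6.5,fy=6.5,interpolation=2))"
```

```text
time_s: 34.05
tcp_pos: [0.603, -0.1474, 0.2071]
eef_rot: [-62.3, 90.0, -152.3]
contact_force: [0.4, -0.1, -1.1]
gripper_width: 0.0428
time_s: 35.3
tcp_pos: [0.603, -0.1474, 0.2071]
eef_rot: [-48.8, 90.0, -138.8]
contact_force: [0.7, -0.9, -0.5]
gripper_width: 0.0643
```

View pics/w14.png

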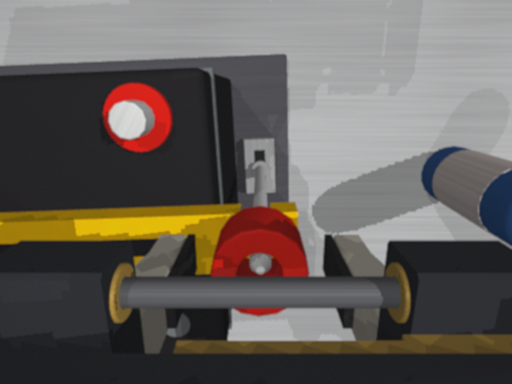

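View pics/s14z.png

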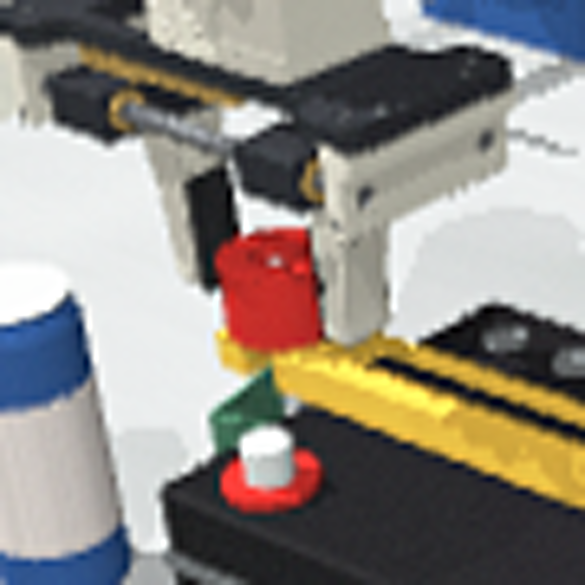

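```bash
python3 -m handwheel '[-0.5,0,0,0, -1.5,0,0,0, -3,0,0,0, -5,0,0,0, -7.5,0,0,0, -9,0,0,0, -9,-3,0,0, -9,-7,0,0, -9,-8,0,0, -9,-8,0,0]';python3 -c "
from h import *
c=cap('wrist','w15');cap('scene','s15')
im=cv2.imread('pics/s15.png');cv2.imwrite('pics/s15z.png',cv2.resize(im[120:210,110:230],None,fx=6,fy=6,interpolation=2))
hsv=cv2.cvtColor(c['image'],cv2.COLOR_RGB2HSV)
m=cv2.inRange(hsv,(0,150,60),(8,255,255))|cv2.inRange(hsv,(172,150,60),(180,255,255))
cs,_=cv2.findContours(m,cv2.RETR_CCOMP,cv2.CHAIN_APPROX_NONE)
for k in cs:
    if len(k)>12:
        (u,v),ax,a=cv2.fitEllipse(k);print(u,v,ax,onz(c,u,v,.231).round(4))
st()"
```

```text
time_s: 36.65
tcp_pos: [0.523, -0.1474, 0.298]
eef_rot: [92.9, 89.9, 2.9]
contact_force: [-0.1, -0.1, 0.4]
gripper_width: 0.0643
259.2279968261719 84.4041519165039 (66.54720306396484, 71.93417358398438) [ 0.6022 -0.1482  0.231 ]
259.52532958984375 85.60202026367188 (30.452106475830078, 32.42393493652344) [ 0.6014 -0.1484  0.231 ]
171.44908142089844 7.507726192474365 (19.051963806152344, 47.696739196777344) [ 0.6452 -0.0966  0.231 ]
time_s 36.75
joints [ 4.93330e+00  5.88750e+00 -9.36690e+00  7.30000e-03 -7.47235e+01
  8.50721e+01]
qd [ 0.0457  0.8011 -0.0281 -0.0499  0.0228 -0.0083]
joint_torque [-6.24000e-02 -3.97248e+01  3.00159e+01  7.07150e+00  4.63000e-02
 -1.00000e-03]
tcp_pos [ 0.5237 -0.1474  0.2972]
eef_rot [ 77.2301  89.9768 -12.7626]
contact_force [-0.1008  0.6848  0.193 ]
moment [-0.042  -0.0156  0.0332]
gripper_width 0.0642
```

View pics/w15.png

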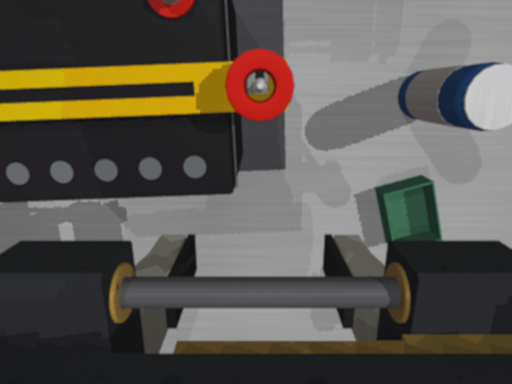

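View pics/s15z.png

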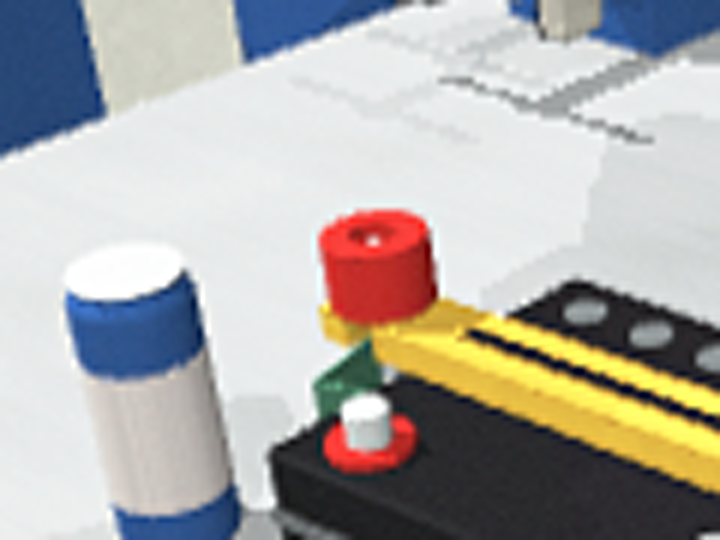

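Nut ring at (259,84) in the wrist view with the post tip centred in its hole. In the scene view it sits level on the bar, and the arm is clear. Handing in.

```bash
python3 -c "
from h import *
print(workorder.close_job()); print(sensors.get_state()['time_s'])"
```

```text
the job is handed in; nothing more can be done
None
the job is handed in; nothing more can be done
```

The bar is home on the free post and the red nut is down over the post, resting on the bar. I handed the job in at about 37 s of the 72 s allowed; it reports no verdict.

- **Bar:** I pushed it round with the closed fingers, without gripping. The jaw reached the post at TCP x ≈ 0.574. I held it there for over a second at 11–12 N horizontally, about 13–14 N in all counting an upward part of 6–7 N. No reading came near 20 N, but I only read the force at the end of each short move and during pauses, so it was not watched continuously.
- **Nut:** Of the three, I took the one measuring about 43 mm outside with a 19 mm hole (44 and 20 given). It went over the post with no noticeable force and I released it with its underside about 199 mm up.
- **Last checks:** In the wrist picture the post tip is centred in the nut's hole, and the scene picture shows the nut level on the bar. The arm was clear and the wrist force was below 1 N. In the pictures the can and tin look untouched. I did not measure them or the wrench again at the end.
- **Disagreement:** The views put the post 1–2 mm apart (wrist y -0.146 to -0.1485), and my first hand-read from the scene camera was 5–7 mm off in y. I placed the nut at (0.603, -0.147), well within the 5 mm clearance.

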